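Run the toy petrol pump

TASK

Run the toy petrol pump with the fingertips: first push the ribbed end of the rocker switch fully down so that it stays over, then press the round key fully in (it stays in), then press the long bar key fully down and finish while still holding it down. Work in that order, leave the square key alone, and do not move or lift the cars or anything else standing about.

Things in the scene. Friction and masses are not known exactly. Their poses are not given: they have to be found in the camera images.
- station: Toy filling station, screwed down: flat deck 200 mm (x) by 360 mm (y), top 40 mm above the table. Origin: under the deck's centre, at table height; x roughly away from the robot, y to its left, turned up to 0.3 rad. Four controls of one white plastic, told apart by shape, stand square to the deck in a row at x = -40 mm; y = -140, -78, -16, +46 mm, in any order.
- pump_top (a point): Top centre of the red toy petrol pump fixed on the deck, 46 x 40 mm, its top 108 mm above the table: the one tall thing near the controls, at x = +20, y = +146 mm in the station's frame.
- rocker (a joint): The rocker switch: a flat paddle 64 mm long (along the station's x), 26 mm wide, pivoted across its middle 20 mm above the deck. It starts with its ribbed far (+x) end up. 0 = off; 0.44 rad = fully over, ribbed end down. Stiff (0.03 N m), it stays where it is left. Bezel 74 x 38 mm, 10 mm high, with cheeks 18 mm high beside the pivot.
- rocker_rib (a point): Middle of the top of the rocker's raised rib (6 mm wide, across the far end, 27 mm from the pivot): the place to press, with about 1.5 N. About 32 mm above the deck when off, 20 mm above it when fully over. Moves with the rocker.
- round_key (a joint): The round push key, 30 mm in diameter, in a black plastic bezel 10 mm high, 44 mm square. 0 = out, 0.008 m = fully in. It is a latching key: it moves down against a friction of about 2.5 N and stays as far in as it is pushed.
- round_key_top (a point): Middle of the round key's flat top: 20 mm above the deck when out, 12 mm when fully in. Moves with the key.
- bar_key (a joint): The long bar key: 60 mm long (along the station's x) and 14 mm wide, level and with no rib, in a black plastic bezel 10 mm high, 74 x 30 mm. 0 = up, 0.008 m = fully down. It is sprung (1.5 N to start it, 4 N fully down) and comes up when let go.
- bar_key_top (a point): Middle of the bar key's flat top: 20 mm above the deck when up, 12 mm when fully down. Moves with the key.
- square_key (a joint): The square key, 28 x 28 mm, in a black plastic bezel 10 mm high, 44 mm square; sprung like the bar key, travel 0.008 m, 0 = up. Not to be pressed.
- square_key_top (a point): Middle of the square key's flat top, 20 mm above the deck when up.
- racer: Bystander: green die-cast toy racer, 76 mm long, 22 mm high, standing on the deck behind the row, along the station's y. Origin: centre of its underside.
- cone: Bystander: toy traffic cone, 26 mm square foot, 36 mm high, on the deck behind the row. Origin: centre of its underside.
- police_car: Bystander: white plastic police car, 96 mm long, 42 mm high, on the grey road tile (6 mm thick) beyond the deck. Origin: centre of its underside.
- tin: Bystander: aluminium tin, 74 mm in diameter, 100 mm high, on the table to the left of the station. Origin: centre of its underside.
- dish: Bystander: white bowl, 110 mm in diameter, 40 mm high, on the table to the right of the station. Origin: centre of its underside.
- mug: Bystander: blue mug, 80 mm in diameter, 90 mm high, far right. Origin: centre of its underside.
- torch: Bystander: black pocket torch, 130 mm long, lying at the far left. Origin: centre of its underside.

How it is judged:
On the way, in this order (a step that is already met when the one before it is completed fails the run):
1. the rocker is pushed over to on (value of joint rocker above 0.36 rad), for 0.1 s.
2. the round key is pressed in (value of joint rocker above 0.36 rad and value of joint round_key above 0.006 m), for 0.1 s.
3. the bar key is held down (all of step 2 and value of joint bar_key above 0.006 m), for 0.2 s.
At the end, for the whole second after the job is handed in: The rocker is over (more than 0.36 of 0.44 rad), the round key in (more than 6 of 8 mm), and the fingers are holding the bar key down (more than 6 of 8 mm); the square key is up (all of step 3 and value of joint square_key below 0.002 m and contact force between the fingers and anything else above 0.5 N); the arm keeps its last pose, push and grip.
It fails at once if the round key pressed before the rocker is over (value of joint round_key above 0.004 m and value of joint rocker below 0.3 rad).
It fails at once if the bar key pressed before the rocker is over and the round key is in (value of joint bar_key above 0.004 m and (value of joint rocker below 0.3 rad or value of joint round_key below 0.005 m)).
It fails at once if the square key pressed (value of joint square_key above 0.004 m).
It fails at once if a car or another thing standing about moved, lifted or knocked over (more than 15 mm, or tilted more than 0.5 rad) (distance of any of racer, police_car, cone, tin, dish, mug, torch from where it was at the start of the episode above 0.015 m or angle between any of racer, police_car, cone, tin, dish, mug, torch's own z axis and vertical above 0.5 rad).
It also fails if it takes over 40 s, if anything falls off the work surface, if the arm or the gripper's body presses on something with over 40 N, if the wrist force passes 120 N, or if a joint passes its speed limit or range.

ROBOT

A 6-joint arm with a two-finger parallel gripper is mounted at the origin on the work surface. World frame = base frame: x ahead of the robot, y to its left, z up, the work surface at z = 0. Lengths are in m, angles in rad, forces in N, time in s.
With the tool pointing down it reaches from about 0.325 to 0.925 m from the base axis. Payload 3.1 kg.
Tool frame: the origin (TCP) lies at the very end of the fingers, on their centre line; the grasp point (between the pads) lies 19 mm behind it; z points along the fingers, y is the line along which they close (so a half turn about z gives the same grasp; the last joint's range is limited). The gripper opens to 85 mm and grips with 20 to 120 N. Pads are 22 mm wide; open, the fingers measure 114 mm over their backs; the gripper's body (76 mm by 85 mm) begins 54 mm behind the grasp point. The pads swing forward as they close: fully open they stand 13 mm farther back than shut.
Start: joints at [1.043, 0.217, 1.613, -0, 1.311, -0.112], TCP at [0.252, 0.572, 0.231] pointing down, gripper open.
Joint ranges: [-2.75, 2.75], [-0.78, 2.1], [0.31, 2.55], [-1.13, 4.27], [0.13, 2.63], [-2.58, 2.58]. Speed limits (rad/s): [2.79, 2.79, 3.14, 3.14, 3.14, 3.14].

INTERFACE

Orientations are given as a rotation vector (axis times angle).
In Python, from rig import r, vision, recognise gives the robot as it stands.
- The arm moves only by the shell command python3 -m jog 'ROWS' [OPENING] [FORCE]. ROWS is JSON, one flat list of numbers, 4 for each row, row after row: the shift along the world's x, y, z as a fraction of full scale, then the turn about the world's z as a fraction of full scale. In form: [tx, ty, tz, turn, tx, ty, tz, turn, ...]. A call has 1 to 8 rows; each row is the pose to reach, as a shift and turn from the pose commanded when the call began; what a row does not reach only later rows make up. Full scale, the value 1, is 0.12 m for a shift and 90 degrees for a turn. A row lasts 1/8 s, in which the tool goes at most 62.5 mm and 10.7 degrees, less where a joint would pass 70% of its speed; a pose out of reach is approached as far as the arm can. A call with a number of a shift or a turn outside -1 to 1 is refused whole. A call with a gripper value outside its range is refused whole. OPENING is the opening, from 0 (shut) to 1 (fully open), set as the call begins (- or left out, the last holds). The fingers move at their own pace and stop on an object; FORCE is the grip in N (left out, the last holds). Time passes only in rows, so rows that repeat a pose let the fingers close. It gives the time, the measured TCP pose, the force, the opening and the grip force at its end, in the units of the state.
- r.state(): the state, without advancing time (a new reading comes with each control period).
- vision.camera(name): name is "side" or "top" or "wrist"; returns the picture (400x640x3 uint8, red, green, blue); there is no depth.
- vision.get_calibration(name): a dict with "fx", "fy", "cx", "cy" (pixels), "R" (3x3) and "t" (3): a world point X has camera coordinates R X + t; the wrist camera has in their place "hand_eye" (4x4, takes a point from camera to tool coordinates, whose origin is the TCP and whose axes are the flange's). Camera axes: x right, y down, z forward; pixel columns grow to the right and rows downward; lengths in m; the calibration is good to about 2 mm. A picture is of the moment at which its call begins: read the wrist's pose just before it. get_calibration takes no time and is no camera call.
- r.job_done(): hands the job in; it is judged then, once.
Trained networks look in the newest picture that a camera, given by its name, has taken for a name from the list of things; names that differ only in an ending like _2 or _b are one class to them, and where a whole thing is asked for, a point or a joint stands for the part that bears it (a point fixed in the world has none). Each returns a list of dicts, best first, with "score" (0 to 1); they miss things now and then, are a little off and sometimes report something else, mostly with a low value. They report only what shows in the picture. A call takes as long as a camera call.
- recognise(camera, query): "point" ([column, row] in pixels, amid what is visible of it).
The state is a dict: "time": time; "qpos": joint angles; "qd": joint speeds; "tau": joint torques, N m; "tcp_pos": TCP position; "tool_rot": TCP orientation; "wrist_force": force on the tool from outside, world axes, zero at the start; "moment": the same for the moment, N m; "finger_gap": finger opening in m; "gripper_force": force on a finger pad.
Only numpy, scipy, OpenCV 4.12 (cv2) and the standard library are available. Lean on these libraries where they do the work, as an engineer would, in place of code of your own. Each camera call takes 0.05 s, during which the arm holds its last target. There are 200 camera calls.

## Working session

There is one attempt and no reset: what is moved stays moved. The work goes in short steps, Python scripts to look and compute and a shell command to move; the robot and the scene stay as the last step left them, time stands still between calls to the robot, and variables do not carry over. Pictures are saved under pics/ and viewed, at most 10 in all, crops included, and the job is handed in when it is done.

```bash
mkdir -p pics; ls
cat > h.py <<'E'
import numpy as np,cv2
from rig import r,vision,recognise
from scipy.spatial.transform import Rotation as Ro
def cam(n):
    c=vision.get_calibration(n)
    if 'R' in c: R,t=np.array(c['R']),np.array(c['t'])
    else:
        s=r.state();H=np.array(c['hand_eye']);T=np.eye(4)
        T[:3,:3]=Ro.from_rotvec(s['tool_rot']).as_matrix();T[:3,3]=s['tcp_pos']
        W=np.linalg.inv(T@H);R,t=W[:3,:3],W[:3,3]
    return c,R,t
def back(n,p,z):
    c,R,t=cam(n);d=R.T@np.array([(p[0]-c['cx'])/c['fx'],(p[1]-c['cy'])/c['fy'],1]);o=-R.T@t
    return o+d*(z-o[2])/d[2]
def proj(n,X):
    c,R,t=cam(n);x=R@np.array(X)+t
    return [c['fx']*x[0]/x[2]+c['cx'],c['fy']*x[1]/x[2]+c['cy']]
def shot(n,f,crop=None,k=1):
    im=vision.camera(n)[:,:,::-1]
    if crop: im=im[crop[1]:crop[3],crop[0]:crop[2]]
    cv2.imwrite('pics/'+f,cv2.resize(im,None,fx=k,fy=k))
E
python3 - <<'E'
from h import *
shot('top','a.png')
print(r.state()['tool_rot'])
for q,z in [('pump_top',.108),('rocker_rib',.072),('rocker',.06),('round_key_top',.06),('bar_key_top',.06),('square_key_top',.06),('racer',.055),('cone',.06)]:
    for d in recognise('top',q)[:2]: print(q,d['score'],np.round(d['point']),back('top',d['point'],z).round(3))
E
```

```text
pics
[-0.64825778 -3.07324259  0.00352675]
pump_top 0.93 [278. 223.] [0.563 0.101 0.108]
rocker_rib 0.61 [288. 244.] [0.509 0.08  0.072]
rocker_rib 0.2 [330. 209.] [ 0.598 -0.033  0.072]
rocker 0.67 [287. 241.] [0.517 0.084 0.06 ]
round_key_top 0.44 [312. 244.] [0.508 0.019 0.06 ]
bar_key_top 0.54 [267. 239.] [0.524 0.136 0.06 ]
bar_key_top 0.17 [308. 247.] [0.5   0.027 0.06 ]
square_key_top 0.16 [480. 185.] [ 0.658 -0.433  0.06 ]
racer 0.51 [290. 200.] [0.627 0.076 0.055]
cone 0.56 [330. 209.] [ 0.6   -0.033  0.06 ]
```

View pics/a.png

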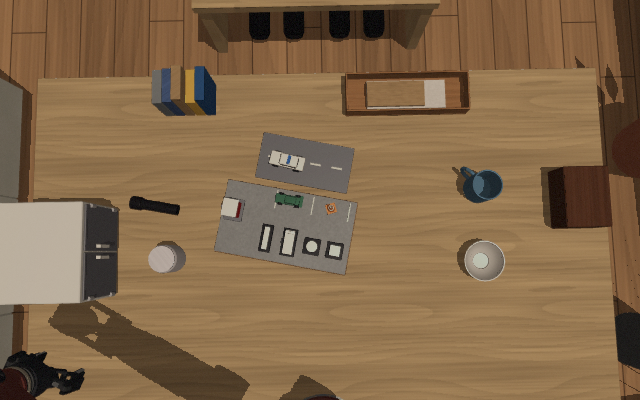

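The top view shows the deck with its corners at about (229,180), (357,202), (346,274) and (215,251). The pump is at (231,208). Judging by bezel shape, the row is bar (266,237), rocker (288,242), round (312,246) and square (334,250).

Run:
```python
from h import *
C=np.array([back('top',p,.04)[:2] for p in [(229,180),(357,202),(346,274),(215,251)]])
c=C.mean(0);v=C[0]+C[3]-C[1]-C[2];a=np.arctan2(-v[0],v[1])
print(C.round(3),c,a)
M=np.array([[np.cos(a),-np.sin(a)],[np.sin(a),np.cos(a)]])
for p,z in [((266,237),.06),((288,242),.06),((312,246),.06),((334,250),.06),((231,208),.108)]:
    b=back('top',p,z)[:2]; print(p,b.round(3),(M.T@(b-c)).round(3))
for n,x,y in [('bar',-40,46),('rib',-15,-16),('round',-40,-78),('pump',20,146)]: print(n,(c+M@np.array([x,y])/1000).round(3))
s=r.state();print(s['time'],s['tcp_pos'],Ro.from_rotvec(s['tool_rot']).as_matrix().round(3))
```

```text
[[ 0.687  0.241]
 [ 0.62  -0.105]
 [ 0.427 -0.071]
 [ 0.495  0.278]] [0.55728776 0.08567533] -0.19213783731371234
(266, 237) [0.529 0.139] [-0.038  0.047]
(288, 242) [0.515 0.081] [-0.041 -0.012]
(312, 246) [0.503 0.018] [-0.04  -0.077]
(334, 250) [ 0.492 -0.04 ] [-0.041 -0.136]
(231, 208) [0.604 0.223] [0.02  0.143]
bar [0.527 0.138]
rib [0.54  0.073]
round [0.503 0.017]
pump [0.605 0.225]
0.45 [0.2524112  0.57172175 0.23121496] [[-0.915  0.404 -0.   ]
 [ 0.404  0.915 -0.   ]
 [ 0.    -0.    -1.   ]]
```

```bash
for i in 1; do python3 -m jog '[0.24,-0.42,0,0.07,0.48,-0.83,0,0.14,0.48,-0.83,0,0.14]' 0 40; python3 -m jog '[0.24,-0.42,0,0,0.48,-0.83,0,0,0.48,-0.83,0,0]'; python3 -m jog '[0.24,-0.42,0,0,0.48,-0.83,0,0,0.48,-0.83,0,0]'; python3 -m jog '[0.24,-0.42,0,0,0.48,-0.83,0,0,0.48,-0.83,0,0]';  python3 -m jog '[0.24,-0.42,-0.2,0,0.48,-0.83,-0.5,0,0.48,-0.83,-0.5,0,0.48,-0.83,-0.5,0]'; done
python3 - <<'E'
from h import *
shot('wrist','b.png')
s=r.state();print(s['time'],s['tcp_pos'],s['finger_gap'],Ro.from_rotvec(s['tool_rot']).as_matrix().round(3)[:2,1])
for n,X in [('bar',(.527,.138,.06)),('rib',(.54,.073,.072)),('round',(.503,.017,.06)),('pump',(.605,.225,.108))]: print(n,np.round(proj('wrist',X)))
for q,z in [('pump_top',.108),('rocker_rib',.072),('round_key_top',.06),('bar_key_top',.06),('square_key_top',.06)]:
    for d in recognise('wrist',q)[:2]: print(q,d['score'],np.round(d['point']),back('wrist',d['point'],z).round(3))
E
```

```text
time: 0.82
tcp_pos: [0.3116, 0.4695, 0.2312]
tool_rot: [0.314, 3.126, -0.002]
wrist_force: [-0.4, -0.1, -0.8]
finger_gap: 0.0322
gripper_force: 0.0
time: 1.2
tcp_pos: [0.3691, 0.3708, 0.2315]
tool_rot: [0.315, 3.125, 0.0]
wrist_force: [-0.1, -0.3, -0.8]
finger_gap: -0.0001
gripper_force: 0.0
time: 1.58
tcp_pos: [0.4267, 0.2719, 0.2316]
tool_rot: [0.314, 3.125, 0.001]
wrist_force: [0.3, -0.2, -0.5]
finger_gap: -0.0002
gripper_force: 0.0
time: 1.95
tcp_pos: [0.4843, 0.1727, 0.2316]
tool_rot: [0.313, 3.125, 0.001]
wrist_force: [-0.4, 0.5, -0.8]
finger_gap: 0.0002
gripper_force: 0.0
time: 2.45
tcp_pos: [0.54, 0.0758, 0.171]
tool_rot: [-0.306, -3.125, -0.002]
wrist_force: [-0.7, -0.3, -0.3]
finger_gap: 0.0002
gripper_force: 0.0
2.5 [0.54032873 0.0759729  0.17178557] -0.00023539311222331913 [0.193 0.981]
bar [391. 169.]
rib [318. 203.]
round [243. 169.]
pump [537. 261.]
pump_top 0.74 [374. 205.] [0.539 0.114 0.108]
rocker_rib 0.68 [320. 174.] [0.518 0.08  0.072]
rocker_rib 0.47 [633.  62.] [0.481 0.317 0.072]
round_key_top 0.72 [249. 169.] [0.505 0.022 0.06 ]
round_key_top 0.52 [393. 168.] [0.526 0.139 0.06 ]
bar_key_top 0.65 [395. 168.] [0.527 0.14  0.06 ]
square_key_top 0.92 [176. 172.] [ 0.495 -0.039  0.06 ]
```

View pics/b.png

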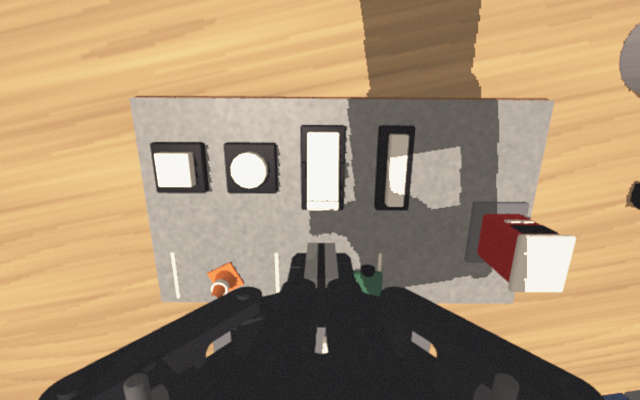

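The wrist view matches the predicted layout. The rib is at (323,206), the round key at (249,170), the bar at (396,168) and the square key at (176,172), about 4 mm left of the first estimate. I'll press the rib now.

```bash
python3 -m jog '[0.04,0,-0.4,0,0.04,0,-0.72,0,0.04,0,-0.78,0,0.04,0,-0.84,0,0.04,0,-0.9,0,0.04,0,-0.94,0,0.04,0,-0.94,0]'
```

```text
time: 3.62
tcp_pos: [0.5476, 0.0737, 0.0605]
tool_rot: [0.307, 3.122, 0.001]
wrist_force: [2.1, -0.6, 3.0]
finger_gap: -0.0001
gripper_force: 1.8
```

```bash
python3 -m jog '[-0.01,0.01,-0.02,0,-0.01,0.01,-0.03,0,-0.01,0.01,-0.03,0]'; python3 -m jog '[0,0,0.3,0,0,0,0.6,0,-0.2,0,0.9,0,-0.3,0,0.9,0,-0.3,0,0.9,0]'
python3 - <<'E'
from h import *
shot('wrist','c.png');shot('side','d.png')
s=r.state();print(s['time'],s['tcp_pos'])
E
```

```text
time: 4.0
tcp_pos: [0.5478, 0.0739, 0.0598]
tool_rot: [0.305, 3.12, -0.002]
wrist_force: [-2.9, -2.9, 17.8]
finger_gap: 0.0001
gripper_force: 8.5
time: 4.62
tcp_pos: [0.5064, 0.075, 0.1618]
tool_rot: [-0.307, -3.124, 0.0]
wrist_force: [0.4, -1.3, -0.3]
finger_gap: 0.0001
gripper_force: 0.0
4.725 [0.50691957 0.07495815 0.16119882]
```

View pics/c.png

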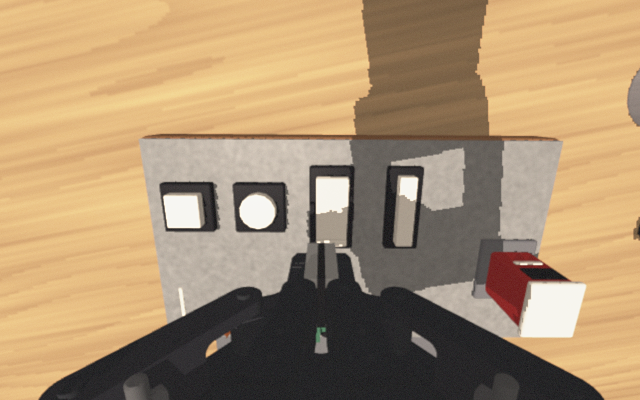

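View pics/d.png

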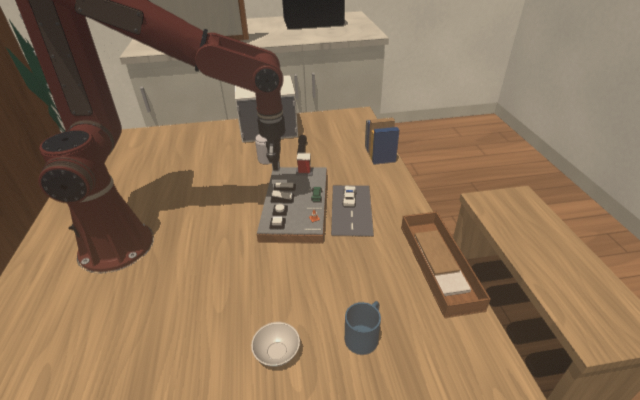

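The wrist view shows the rocker's near end standing up and its far end sunk in the bezel. It hit a hard stop at z = 60 mm, so it is fully over. The round key is at (258,211), so that comes next.

```bash
python3 - <<'E'
from h import *
print(back('wrist',(258,211),.06),back('wrist',(406,211),.06))
E
python3 -m jog '[-0.02,-0.44,-0.2,0,-0.02,-0.44,-0.6,0,-0.02,-0.44,-0.75,0,-0.02,-0.44,-0.82,0,-0.02,-0.44,-0.88,0,-0.02,-0.44,-0.92,0,-0.02,-0.44,-0.94,0,-0.02,-0.44,-0.94,0]'
```

```text
[0.50416505 0.02205939 0.06      ] [0.52803805 0.14204677 0.06      ]
time: 5.72
tcp_pos: [0.5065, 0.0225, 0.052]
tool_rot: [0.307, 3.126, 0.001]
wrist_force: [-3.0, 0.2, 7.7]
finger_gap: -0.0002
gripper_force: 4.0
```

```bash
python3 -m jog '[0,0,-0.02,0,0,0,-0.02,0,0,0,0.4,0,0,0,0.5,0,0.09,0.45,0.5,0,0.18,0.98,0.5,0,0.18,0.98,0.5,0,0.18,0.98,0.5,0]'
python3 - <<'E'
from h import *
shot('wrist','e.png');print(r.state()['tcp_pos'],proj('wrist',(.528,.141,.06)))
E
```

```text
time: 6.72
tcp_pos: [0.5268, 0.1398, 0.1096]
tool_rot: [-0.305, -3.126, 0.001]
wrist_force: [0.1, -0.7, -0.2]
finger_gap: -0.0003
gripper_force: 0.0
[0.52673208 0.13911919 0.10956791] [np.float64(324.8448876460167), np.float64(224.87720902232067)]
```

View pics/e.png

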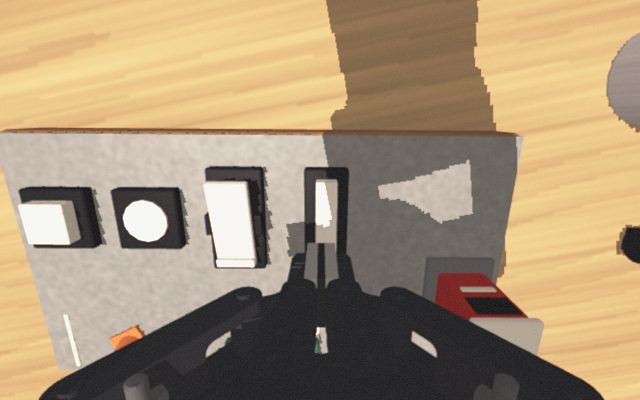

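The round key is now flush at (146,221), the rocker is still over with its near end high, and the bar sits directly ahead of the fingertips at (326,215). I'll press the bar and hold it.

```bash
python3 -m jog '[0.01,0.01,-0.25,0,0.01,0.01,-0.36,0,0.01,0.01,-0.42,0,0.01,0.01,-0.47,0,0.01,0.01,-0.5,0,0.01,0.01,-0.5,0,0.01,0.01,-0.5,0]'; python3 -m jog '[0,0,-0.01,0,0,0,-0.01,0,0,0,-0.01,0]'
```

```text
time: 7.65
tcp_pos: [0.5285, 0.1404, 0.052]
tool_rot: [-0.306, -3.126, 0.002]
wrist_force: [-5.5, -1.8, 10.6]
finger_gap: 0.0002
gripper_force: 5.0
time: 8.02
tcp_pos: [0.5286, 0.1404, 0.0519]
tool_rot: [-0.306, -3.126, 0.003]
wrist_force: [-7.8, -3.3, 16.4]
finger_gap: -0.0
gripper_force: 8.1
```

Run:
```python
from h import *
shot('wrist','f.png');s=r.state();print(s['tcp_pos'],s['wrist_force'])
```

```text
[0.52855904 0.1403661  0.05185073] [-7.70772301 -3.55955143 16.10458912]
```

View pics/f.png

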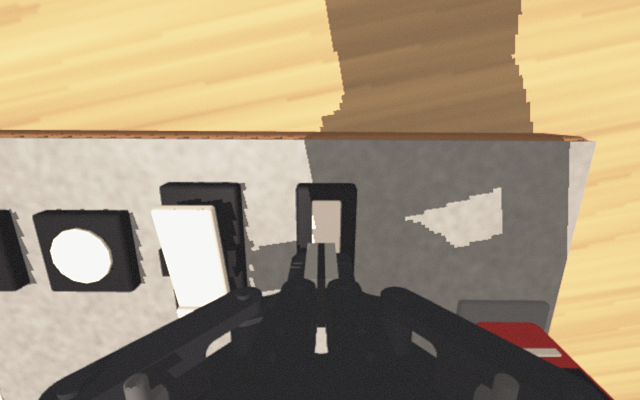

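The bar at (326,225) is sunk at its stop under the fingertips, held with 16 N at z = 52 mm. The rocker is still over and the round key is still in.

```bash
python3 -c "
from rig import r
print(r.job_done())"
```

```text
the job is handed in; nothing more can be done
None
```

I pushed the rocker fully over, pressed the round key in, and handed the job in at about 8 s with the bar key held down at its stop (about 16 N); the square key and the bystanders were left alone, and the judge's result was not shown.

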